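# Shim the rocking bench scale

### The arm

A 6-joint arm with a two-finger parallel gripper is mounted at the origin on a cart in front of the work surface, level with it; the furniture and walls round the work are solid. World frame = base frame: x ahead of the robot, y to its left, z up, the work surface at z = 0. Lengths are in m, angles in rad, forces in N, time in s.
With the tool pointing down it reaches from about 0.3 to 1 m from the base axis. Payload 5.1 kg.
Tool frame: the origin (TCP) lies at the very end of the fingers, on their centre line; the grasp point (between the pads) lies 19 mm behind it; z points along the fingers, y is the line along which they close (so a half turn about z gives the same grasp; the last joint's range is limited). The gripper opens to 95 mm and grips with 3 to 60 N. Pads are 20 mm wide; open, the fingers measure 119 mm over their backs; the gripper's body (75 mm by 180 mm) begins 59 mm behind the grasp point.
Start: joints at [-1.388, 0.124, 1.65, -0, 1.367, -0.083], TCP at [0.171, -0.627, 0.215] pointing down, gripper open.
Joint ranges: [-2.61, 2.61], [-1.02, 2.33], [0.03, 2.71], [-1.35, 4.49], [0.32, 2.68], [-2.91, 2.91]. Speed limits (rad/s): [2.57, 2.57, 3.14, 3.14, 3.14, 3.14].

### API

Orientations are given as a 3x3 rotation matrix whose columns are the frame's x, y, z axes.
In Python, from cell import * gives the robot as it stands. The module is installed in compiled form; this text tells all that it offers.
- The arm moves only by the tool servo_tool, never from a script. Its argument "moves" is text: rows parted by semicolons, each of 7 numbers parted by spaces: the shift along the tool's x, y, z in m, then the turn, a rotation vector about the tool's x, y, z in units of 5 degrees (1.0 is 5 degrees), then the finger opening in m, from 0 to 0.0951. A call has 1 to 5 rows; each row is the pose to reach, as a shift and turn from the pose commanded when the call began, along the tool's axes at that moment; what a row does not reach only later rows make up. A row lasts 1/12 s, in which the tool goes at most 41.7 mm and 7.16 degrees, less where a joint would pass 70% of its speed; a pose out of reach is approached as far as the arm can. A call with a gripper value outside its range is refused whole. The fingers move at their own pace and stop on an object; "force" is the grip in N (left out, the last holds). Time passes only in rows, so rows that repeat a pose let the fingers close. It gives the time, the measured TCP pose, the force, the opening and the grip force at its end, in the units of the state.
- state(): the state, without advancing time (a new reading comes with each control period).
- camera(name): name is "side" or "top"; returns a dict with "color" (480x640x3 uint8, blue, green, red), "z_map" (480x640 float32, m along the optical axis (not along the pixel's ray), 0 where there is no reading), "mtx" (3x3 intrinsics, pixels), "D" ([k1, k2, p1, p2, k3] as OpenCV has them; the pictures are not rectified), "cam_to_world" (4x4, takes a point from camera to world coordinates). Camera axes: x right, y down, z forward; pixel columns grow to the right and rows downward; lengths in m; the calibration is good to about 2 mm. A picture is of the moment at which its call begins.
- close_job(): hands the job in; it is judged then, once.
The state is a dict: "time_s": time; "qpos": joint angles; "dq": joint speeds; "joint_efforts": joint torques, N m; "ee_pos": TCP position; "orientation": TCP orientation; "wrist_force": force on the tool from outside, world axes, zero at the start; "ft_torque": the same for the moment, N m; "grip_width": finger opening in m; "grasp_force": force on a finger pad.
Only numpy, scipy, OpenCV 4.12 (cv2) and the standard library are available. Lean on these libraries where they do the work, as an engineer would, in place of code of your own. Each camera call takes 0.05 s, during which the arm holds its last target. There are 200 camera calls.

### The job

The bench scale rocks because its front left foot has lost its rubber pad. Slide the orange wedge over the bench, thin end first, under that bare foot until it fits snugly and fills the gap; then take the fingers off the wedge and press down firmly with the fingertips, with about a kilogram's worth of push, on the top of that same corner to prove that it no longer rocks. Finish while still holding this press, with the scale level and still. Do it all by pushing and pressing: lift nothing, do not shove the scale along, and leave the other things on the bench alone.

Things in the scene. Friction and masses are not known exactly. Their poses are not given: they have to be found in the camera images.
- scale: Loose off-white bench scale with a steel pan, 1.9 to 2.6 kg, 210 mm deep (x), 200 wide (y), 54 high over the pan. Origin: centre of its footprint on the bench; x to its back, y to its left, z up. Housing underside 14 mm above the bench. Feet at x +-82, y +-75 mm. Stands level on its three padded feet; over 4.5 to 6 N on the front left corner rocks it 0.06 rad until the bare foot hits the bench.
- bare_foot (a point): Centre of the underside of the bare front left foot, a round black boss of 18 mm diameter, 7 mm above the bench when the scale is level. Same axes as the scale. The housing's left side face is 25 mm away in the scale's +y, its front face 23 mm in -x. Up to snug the wedge slides freely; pushed on, it jams at once, and above about 10 N it shoves the scale's corner along.
- corner_top (a point): Point on the plain top of the scale's front left corner, straight above the bare foot, 44 mm above the bench. Same axes as the scale. The flat plain area reaches about 20 mm from it each way; the pan, 10 mm higher, begins 36 mm behind it (+x), and the bubble level is 32 mm to its right.
- shim: Loose ribbed orange plastic wedge, 90 mm long (x), 40 wide (y), 45 g, flat on the bench at the scale's left side, thin end roughly towards the bare foot. Origin: centre of its underside; x to the thin end, z up. Thickness 14 mm at x=-45, straight slope to 1.5 mm at x=+45: snug when the foot's centre is at about x=+14 mm of the wedge. Slides at 0.2 to 0.35 N; friction holds it.
- shim_tip (a point): Middle of the wedge's thin edge, on the underside (x = +45 mm of the wedge). Same axes as the wedge.
- shim_back (a point): Middle of the wedge's thick end face, an upright face 40 mm wide and 14 mm high (x = -45 mm of the wedge), at half its height. Same axes as the wedge.
- jar_yellow: Bystander: clear jar of screws with a yellow lid, 68 mm across, 91 mm high, standing behind the scale. Origin at the centre of its underside.
- bolt: Bystander: steel hex bolt, 66 x 18 x 16 mm, lying at the front of the bench, left of the work. Origin at the centre of its underside.
- pencil: Bystander: flat yellow pencil, 170 x 8 x 8 mm, lying near the front edge of the bench. Origin at the centre of its underside.
- tape_roll: Bystander: grey tape roll, 90 mm across, 48 mm high, lying flat in front of the red tool box. Origin at the centre of its underside.
Not all that is in view belongs to the job. Several things have the shape of the shim; the one meant has the colours described above.

How it is judged:
On the way:
1. the wedge is snug under the bare foot: the foot over the wedge's snug part and within 12 mm of its centre line, scale level, nothing of the hand on the scale (x of bare_foot in the frame of shim between -0.01 and 0.026 m and y of bare_foot in the frame of shim between -0.012 and 0.012 m and angle between scale's own z axis and vertical below 0.015 rad and angle between shim's own z axis and vertical below 0.05 rad and contact force between the fingers and scale below 0.5 N), for 0.2 s.
At the end, for the whole second after the job is handed in: Bare foot's centre over x -10 to +26 mm of the flat-lying wedge and within 12 mm of its centre line; fingers off the wedge, pressing the scale's front left corner with over 6 N, over 2 N passing through the wedge; scale within 0.015 rad of level; both still (x of bare_foot in the frame of shim between -0.01 and 0.026 m and y of bare_foot in the frame of shim between -0.012 and 0.012 m and angle between scale's own z axis and vertical below 0.015 rad and angle between shim's own z axis and vertical below 0.05 rad and contact force between the fingers and scale above 6 N and contact force between shim and scale above 2 N and contact force between the fingers and shim below 0.5 N and horizontal distance between the grasp point and corner_top below 0.06 m and linear speed of each of scale, shim below 0.01 m/s and angular speed of scale below 0.05 rad/s); the arm keeps its last pose, push and grip.
It fails at once if the wedge is lifted off the bench (height (world z) of shim above 0.015 m).
It fails at once if the scale is lifted or tipped beyond its rocking (height (world z) of scale above 0.015 m or angle between scale's own z axis and vertical above 0.1 rad).
It fails at once if the scale's front left corner is shoved more than 15 mm (distance of bare_foot from where it was at the start of the episode above 0.015 m).
It fails at once if the scale is pressed with more than 40 N (contact force between the fingers and scale above 40 N).
It fails at once if another thing on the bench is displaced by more than 15 mm (distance of any of jar_yellow, bolt, pencil, tape_roll from where it was at the start of the episode above 0.015 m).
It also fails if it takes over 51 s, if anything falls off the work surface, if the arm or the gripper's body presses on something with over 40 N, if the wrist force passes 120 N, or if a joint passes its speed limit or range.

## Working session

There is one attempt and no reset: what is moved stays moved. The work goes in short steps, Python scripts to look and compute and a tool call to move; the robot and the scene stay as the last step left them, time stands still between calls to the robot, and variables do not carry over. Pictures are saved under pics/ and viewed, at most 10 in all, crops included, and the job is handed in when it is done.

Besides the shell and the picture viewer there is one more tool, called after "Call:" as name(argument=value, ...), one argument or row to a line, values as JSON. servo_tool: Moves the arm, as the interface text tells. Its arguments: {"type":"object","properties":{"moves":{"type":"string"},"force":{"type":"number"}},"required":["moves"]}

```bash
mkdir -p pics; cat > h.py <<'E'
from cell import *
import numpy as np, cv2
def pts(c):
    h,w=c['z_map'].shape
    u,v=np.meshgrid(np.arange(w),np.arange(h))
    p=cv2.undistortPoints(np.stack([u,v],-1).reshape(-1,1,2).astype(np.float32),c['mtx'],np.array(c['D'],float)).reshape(h,w,2)
    z=c['z_map']; P=np.dstack([p*z[...,None],z])
    T=np.array(c['cam_to_world']); return P@T[:3,:3].T+T[:3,3]
E
python3 - <<'E'
from h import *
for n in ['top','side']:
    c=camera(n); cv2.imwrite(f'pics/{n}0.png',c['color']); np.savez(f'{n}0.npz',P=pts(c),c=c['color'])
    print(n,np.round(c['cam_to_world'],3).tolist())
print(state())
E
```

```text
top [[0.004, -0.981, 0.192, 0.331], [-1.0, -0.008, -0.025, -0.141], [0.026, -0.192, -0.981, 1.051], [0.0, 0.0, 0.0, 1.0]]
side [[0.937, 0.147, -0.316, 0.846], [0.348, -0.339, 0.874, -1.038], [0.021, -0.929, -0.369, 0.466], [0.0, 0.0, 0.0, 1.0]]
{'time_s': 0.1, 'qpos': array([-1.38760899e+00,  1.24449166e-01,  1.65151058e+00,  6.54823354e-06,
        1.36751767e+00, -8.26281596e-02]), 'dq': array([-0.00113858, -0.0015747 , -0.00313945, -0.0012776 ,  0.00053429,
        0.00191265]), 'joint_efforts': array([ 4.10691209e-04, -4.18880403e+01, -3.61097002e+01,  7.77467131e-02,
        4.61956544e-02, -7.26733720e-05]), 'ee_pos': array([ 0.17060347, -0.62661537,  0.21351985]), 'orientation': array([[ 9.64878970e-01,  2.62694611e-01, -3.37030852e-04],
       [ 2.62694778e-01, -9.64877202e-01,  1.85439579e-03],
       [ 1.61946397e-04, -1.87780375e-03, -9.99998224e-01]]), 'wrist_force': array([-0.86580546, -0.65283484, -0.20725973]), 'ft_torque': array([0.01395112, 0.02652228, 0.02055852]), 'grasp_force': 0.0, 'grip_width': 0.09512211345984864}
```

View pics/top0.png

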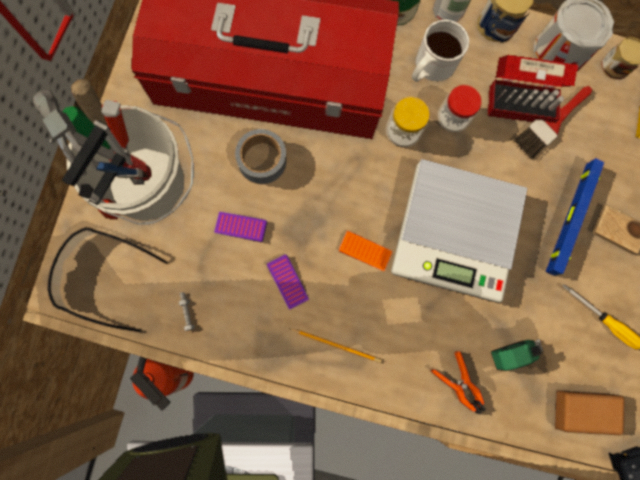

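View pics/side0.png

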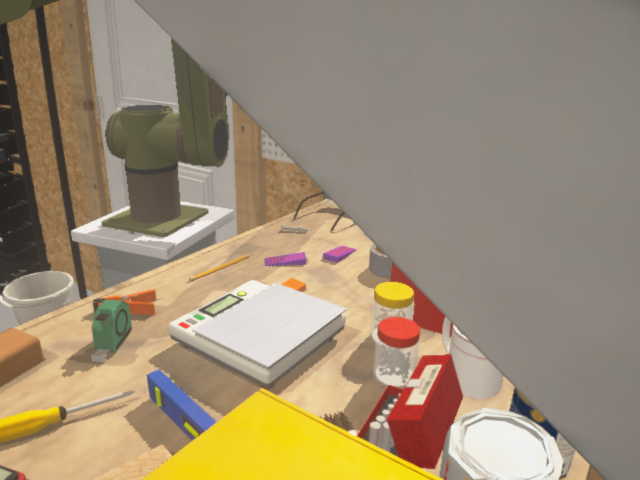

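Top view: the wedge-shaped things are an orange one at (365,250) and two purple ones at (241,227) and (287,281). The orange one fits the description, since it matches in colour and lies at the scale's left side. The scale is centred near (460,230), with its front left corner at about (397,270). Next I'll measure both and confirm the wedge in a crop.

```bash
python3 - <<'E'
from h import *
d=np.load('top0.npz');P=d['P'];c=d['c']
hsv=cv2.cvtColor(c,cv2.COLOR_BGR2HSV)
def box(m,name):
    q=P[m][:,:2].astype(np.float32); r=cv2.minAreaRect(q); print(name,m.sum(),r, np.round(cv2.boxPoints(r),3).tolist())
    return r
m=(hsv[...,0]<16)&(hsv[...,1]>200)&(hsv[...,2]>130); m[:,:330]=0;m[:,395:]=0;m[:220]=0;m[280:]=0
m&=P[...,2]>-.01
r=box(m,'shim')
q=P[m]; cen=np.array(r[0]); A=np.c_[q[:,:2]-cen,np.ones(len(q))]; print('slope',np.linalg.lstsq(A,q[:,2],rcond=None)[0])
R=np.zeros_like(m);R[150:305,385:535]=1
z=P[...,2]
box(R&(z>.03)&(z<.07),'scale all'); box(R&(z>.049)&(z<.07),'pan')
bub=R&(hsv[...,0]>22)&(hsv[...,0]<45)&(hsv[...,1]>120); print('bubble',P[bub].mean(0),bub.sum())
print('z bench',np.median(z[270:300,330:370]),'z pan',np.median(z[200:240,440:480]))
im=cv2.resize(c[200:320,320:480],None,fx=5,fy=5,interpolation=cv2.INTER_CUBIC);cv2.imwrite('pics/crop.png',im)
E
```

```text
shim 1076 ((0.4097885489463806, -0.22224082052707672), (0.08965221047401428, 0.20709699392318726), 67.579345703125) [[0.296999990940094, -0.2240000069141388], [0.4880000054836273, -0.30300000309944153], [0.5230000019073486, -0.2199999988079071], [0.3310000002384186, -0.14100000262260437]]
slope [-2.95217037  1.54240775  0.28471292]
scale all 13551 ((0.5193488001823425, -0.41707372665405273), (0.20096983015537262, 0.2124786227941513), 75.55697631835938) [[0.39100000262260437, -0.4880000054836273], [0.597000002861023, -0.5410000085830688], [0.6470000147819519, -0.34599998593330383], [0.44200000166893005, -0.2930000126361847]]
pan 9300 ((0.5218596458435059, -0.41830357909202576), (0.19757021963596344, 0.2054937332868576), 74.73240661621094) [[0.3970000147819519, -0.4869999885559082], [0.5950000286102295, -0.5410000085830688], [0.6470000147819519, -0.3499999940395355], [0.4490000009536743, -0.29600000381469727]]
bubble [ 0.45549791 -0.35671654  0.04507746] 56
z bench -0.00024127056037770434 z pan 0.0539407254418755
```

View pics/crop.png

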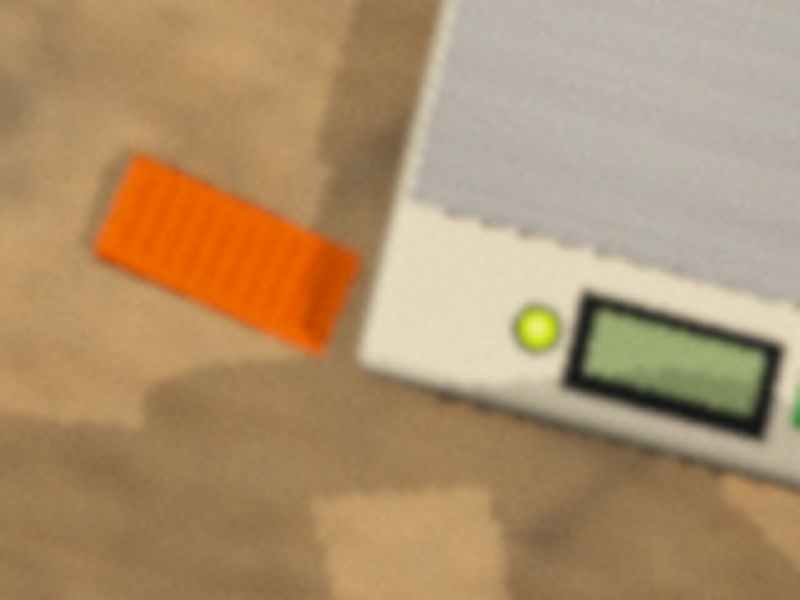

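The crop shows the orange ribbed wedge, with its thick end at the left (crop (116,204)) and its darker thin tip at the right (342,307), next to the scale's corner at (362,365). This is the one meant. Now its precise pose and the push direction.

```bash
python3 - <<'E'
from h import *
d=np.load('top0.npz');P=d['P'];c=d['c']
hsv=cv2.cvtColor(c,cv2.COLOR_BGR2HSV)
m=(hsv[...,0]<16)&(hsv[...,1]>200)&(hsv[...,2]>110); m[:,:330]=0;m[:,395:]=0;m[:220]=0;m[280:]=0
m&=(P[...,2]>-.01)&(P[...,2]<.03)
_,l,st,_=cv2.connectedComponentsWithStats(m.astype(np.uint8)); m=l==1+np.argmax(st[1:,4])
q=P[m]; r=cv2.minAreaRect(q[:,:2].astype(np.float32)); cen=np.array(r[0])
print(m.sum(),r,np.round(cv2.boxPoints(r),3).tolist())
s=np.linalg.lstsq(np.c_[q[:,:2]-cen,np.ones(len(q))],q[:,2],rcond=None)[0]; print('slope',s)
b=cv2.boxPoints(r); e=[b[1]-b[0],b[2]-b[1]]; e=max(e,key=np.linalg.norm); x=e/np.linalg.norm(e)
if x@s[:2]>0:x=-x
foot=np.array([.4587,-.324]); y=np.array([-x[1],x[0]])
print('x',x,'deg',np.degrees(np.arctan2(x[1],x[0])),'back',cen-.045*x,'foot in shim',(foot-cen)@x,(foot-cen)@y)
t=foot-cen; print('dir to foot',np.degrees(np.arctan2(t[1],t[0])),'scale -y dir',np.degrees(np.arctan2(-.968,-.25)))
E
```

```text
1070 ((0.48665472865104675, -0.2539958357810974), (0.0895238146185875, 0.040204841643571854), 66.726318359375) [[0.45100000500679016, -0.28700000047683716], [0.4869999885559082, -0.30300000309944153], [0.5230000019073486, -0.22100000083446503], [0.4860000014305115, -0.20499999821186066]]
slope [0.05098912 0.12238533 0.00768707]
x [-0.39512357 -0.91862804] deg -113.273674 back [ 0.50443529 -0.21265757] foot in shim 0.0753533601718855 0.0019802978571618265
dir to foot -111.76828441612902 scale -y dir -104.4810343735304
```

Call:
servo_tool(
  moves="0.04 -0.03 0 0 0 -1 0.05; 0.07 -0.053 0 0 0 -2 0.01; 0.1 -0.075 0 0 0 -3 0.01; 0.13 -0.098 0 0 0 -4 0.01; 0.16 -0.12 0 0 0 -5 0.01",
)

```text
time_s: 0.52
ee_pos: [0.2942, -0.4674, 0.214]
orientation: [[0.761, 0.649, -0.0], [0.649, -0.761, 0.001], [0.0, -0.001, -1.0]]
wrist_force: [0.9, -0.1, -0.9]
grip_width: 0.0673
grasp_force: 0.0
```

```bash
cat > g.py <<'E'
from h import *
import sys
from scipy.spatial.transform import Rotation as Ro
def go(x,y,z,yaw=66.7):
    s=state();R=np.array(s['orientation']);a=np.radians(yaw)
    T=np.array([[np.cos(a),np.sin(a),0],[np.sin(a),-np.cos(a),0],[0,0,-1]])
    print('shift',np.round(R.T@(np.array([x,y,z])-s['ee_pos']),4),'turn',np.round(np.degrees(Ro.from_matrix(R.T@T).as_rotvec())/5,2),
     'pos',np.round(s['ee_pos'],4),'F',np.round(s['wrist_force'],2),'t',round(s['time_s'],2),'w',round(s['grip_width'],3))
if __name__=='__main__': go(*map(float,sys.argv[1:]))
E
python3 g.py .516 -.185 .1
```

```text
shift [ 0.352  -0.0708  0.1142] turn [-0.01 -0.01 -5.25] pos [ 0.2942 -0.4674  0.214 ] F [ 0.89 -0.09 -0.95] t 0.52 w 0.067
```

Call:
servo_tool(
  moves="0.04 -0.008 0 0 0 -0.9 0.01; 0.08 -0.016 0 0 0 -1.8 0.01; 0.12 -0.024 0 0 0 -2.7 0.01; 0.16 -0.032 0 0 0 -3.6 0.01; 0.2 -0.04 0 0 0 -4.5 0.01",
)

```text
time_s: 0.93
ee_pos: [0.421, -0.3077, 0.2143]
orientation: [[0.455, 0.89, -0.0], [0.89, -0.455, 0.0], [0.0, -0.0, -1.0]]
wrist_force: [0.5, -0.4, -0.1]
grip_width: 0.0337
grasp_force: 0.0
```

```bash
python3 g.py .516 -.185 .07
```

```text
shift [0.1525 0.0288 0.1443] turn [-0.   -0.   -0.75] pos [ 0.421  -0.3077  0.2143] F [ 0.47 -0.38 -0.14] t 0.93 w 0.034
```

Call:
servo_tool(
  moves="0.04 0.007 0.005 0 0 -0.2 0.01; 0.079 0.014 0.015 0 0 -0.4 0.01; 0.116 0.021 0.03 0 0 -0.6 0.01; 0.15 0.028 0.05 0 0 -0.75 0.01; 0.1525 0.0288 0.09 0 0 -0.75 0.01",
)

```text
time_s: 1.35
ee_pos: [0.5215, -0.1845, 0.1285]
orientation: [[0.394, 0.919, 0.01], [0.919, -0.394, -0.002], [0.002, 0.01, -1.0]]
wrist_force: [0.7, -1.6, 0.4]
grip_width: 0.0104
grasp_force: 0.0
```

```bash
python3 g.py .516 -.185 .006
```

```text
shift [-0.0028 -0.0061  0.1224] turn [ 0.12 -0.02  0.02] pos [ 0.5215 -0.1845  0.1285] F [ 0.73 -1.63  0.39] t 1.35 w 0.01
```

Call:
servo_tool(
  moves="0 0 0.035 0 0 0 0.01; 0 0 0.07 0 0 0 0.01; 0 0 0.095 0 0 0 0.01; 0 0 0.11 0 0 0 0.01; 0 0 0.116 0 0 0 0.01",
)

```text
time_s: 1.77
ee_pos: [0.5131, -0.1859, 0.0047]
orientation: [[0.399, 0.917, -0.006], [0.917, -0.399, 0.003], [0.0, -0.007, -1.0]]
wrist_force: [-0.8, 0.0, -0.1]
grip_width: 0.01
grasp_force: 0.0
```

Call:
servo_tool(
  moves="0 0 0 0 0 0 0.01; 0 0 0 0 0 0 0.01; 0 0 0 0 0 0 0.01",
)

```text
time_s: 2.02
ee_pos: [0.5171, -0.1879, 0.0103]
orientation: [[0.399, 0.917, 0.003], [0.917, -0.399, -0.001], [-0.0, 0.003, -1.0]]
wrist_force: [0.8, -0.5, 0.0]
grip_width: 0.0099
grasp_force: 0.0
```

```bash
python3 - <<'E'
from g import *
go(.5083,-.2035,.006)
c=camera('top');cv2.imwrite('pics/top1.png',cv2.resize(c['color'][160:320,300:500],None,fx=4,fy=3.75))
E
```

```text
shift [-0.0178 -0.0019  0.0043] turn [ 0.03  0.   -0.05] pos [ 0.5171 -0.1879  0.0103] F [ 0.76 -0.54  0.04] t 2.02 w 0.01
```

View pics/top1.png

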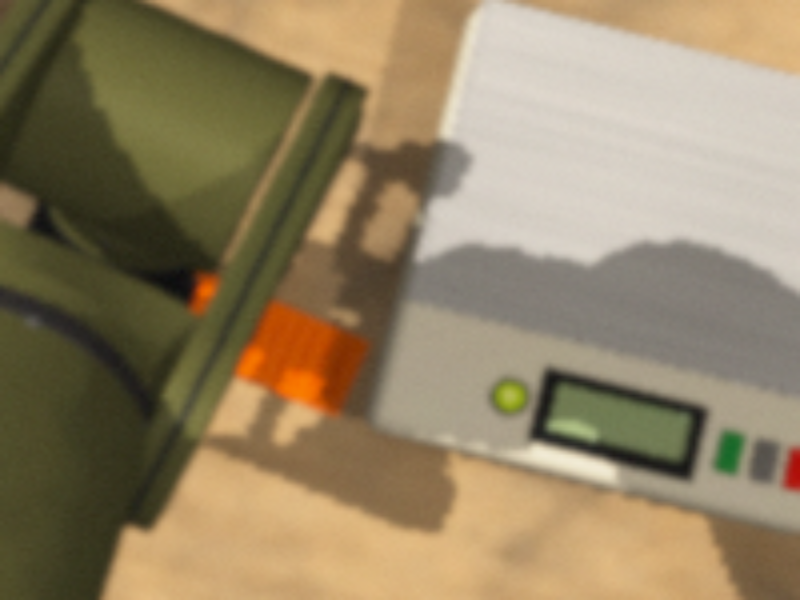

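The view shows the fingers behind the thick end, with the wedge still in place (tip at crop (353,385)). I'll push along tool −x, gently.

Call:
servo_tool(
  moves="-0.005 0 0.001 0 0 0 0.01; -0.01 0 0.002 0 0 0 0.01; -0.015 0 0.002 0 0 0 0.01; -0.02 0 0.002 0 0 0 0.01; -0.025 0 0.002 0 0 0 0.01",
)

```text
time_s: 2.48
ee_pos: [0.5059, -0.2108, 0.0069]
orientation: [[0.399, 0.917, 0.001], [0.917, -0.399, -0.0], [0.0, 0.001, -1.0]]
wrist_force: [0.8, 0.5, 1.4]
grip_width: 0.0096
grasp_force: 0.4
```

Call:
servo_tool(
  moves="-0.005 0 0 0 0 0 0.01; -0.01 0 0 0 0 0 0.01; -0.015 0 0 0 0 0 0.01; -0.02 0 0 0 0 0 0.01; -0.025 0 0 0 0 0 0.01",
)

```text
time_s: 2.9
ee_pos: [0.4957, -0.2336, 0.0067]
orientation: [[0.399, 0.917, -0.0], [0.917, -0.399, 0.0], [0.0, -0.0, -1.0]]
wrist_force: [0.0, 0.2, 0.5]
grip_width: 0.0098
grasp_force: 0.4
```

Call:
servo_tool(
  moves="-0.003 0 0 0 0 0 0.01; -0.006 0 0 0 0 0 0.01; -0.009 0 0 0 0 0 0.01; -0.012 0 0 0 0 0 0.01; -0.015 0 0 0 0 0 0.01",
)

```text
time_s: 3.32
ee_pos: [0.4899, -0.2471, 0.0066]
orientation: [[0.399, 0.917, -0.0], [0.917, -0.399, 0.0], [0.0, -0.0, -1.0]]
wrist_force: [-0.7, 2.3, -0.2]
grip_width: 0.0103
grasp_force: 0.4
```

```bash
python3 - <<'E'
from g import *
go(.486,-.2606,.006)
c=camera('top');P=pts(c);print('t')
cv2.imwrite('pics/top2.png',cv2.resize(c['color'][160:320,300:500],None,fx=4,fy=3.75))
E
```

```text
shift [-0.0139  0.0019  0.0006] turn [-0.   -0.   -0.04] pos [ 0.4899 -0.2471  0.0066] F [-0.67  2.32 -0.15] t 3.32 w 0.01
t
```

View pics/top2.png

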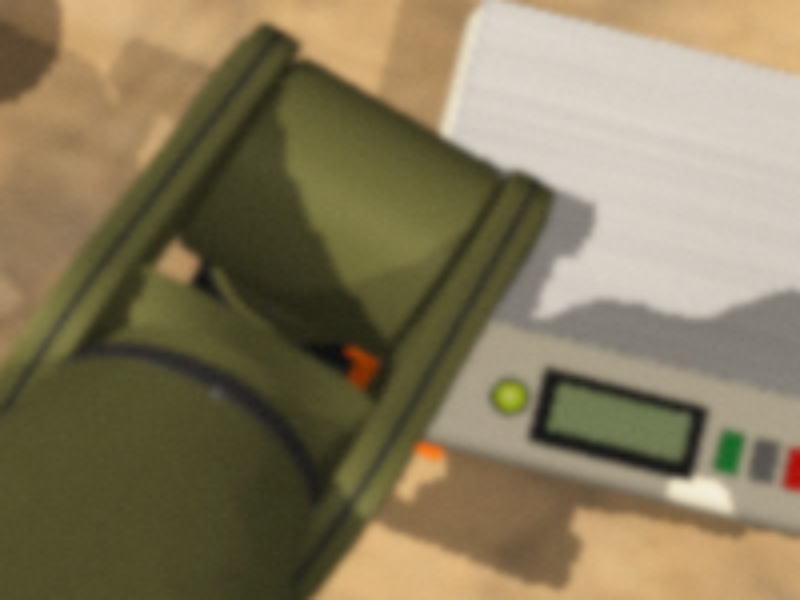

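The wedge's front corner peeks out at crop (430,452), as expected from geometry, and the scale hasn't moved. About 13 mm remain, so I'll continue in small steps and watch the force.

Call:
servo_tool(
  moves="-0.002 0 0 0 0 0 0.01; -0.003 0 0 0 0 0 0.01; -0.004 0 0 0 0 0 0.01; -0.005 0 0 0 0 0 0.01; -0.005 0 0 0 0 0 0.01",
)

```text
time_s: 3.78
ee_pos: [0.4879, -0.2516, 0.0066]
orientation: [[0.399, 0.917, -0.0], [0.917, -0.399, -0.0], [-0.0, -0.0, -1.0]]
wrist_force: [-0.5, 0.7, -0.1]
grip_width: 0.0099
grasp_force: 0.0
```

Call:
servo_tool(
  moves="-0.001 0 0 0 0 0 0.01; -0.002 0 0 0 0 0 0.01; -0.003 0 0 0 0 0 0.01; -0.003 0 0 0 0 0 0.01",
)

```text
time_s: 4.12
ee_pos: [0.4867, -0.2544, 0.0066]
orientation: [[0.399, 0.917, -0.0], [0.917, -0.399, -0.0], [-0.0, -0.0, -1.0]]
wrist_force: [0.1, 0.4, 0.1]
grip_width: 0.0098
grasp_force: 0.0
```

Still sliding freely. Smaller steps from here.

Call:
servo_tool(
  moves="-0.001 0 0 0 0 0 0.01; -0.002 0 0 0 0 0 0.01; -0.002 0 0 0 0 0 0.01",
)

```text
time_s: 4.37
ee_pos: [0.4859, -0.2562, 0.0067]
orientation: [[0.399, 0.917, -0.0], [0.917, -0.399, -0.0], [-0.0, -0.0, -1.0]]
wrist_force: [0.5, 0.3, 0.8]
grip_width: 0.0097
grasp_force: 0.0
```

Call:
servo_tool(
  moves="-0.001 0 0 0 0 0 0.01; -0.002 0 0 0 0 0 0.01; -0.002 0 0 0 0 0 0.01",
)

```text
time_s: 4.62
ee_pos: [0.4851, -0.2581, 0.0067]
orientation: [[0.399, 0.917, 0.0], [0.917, -0.399, -0.0], [-0.0, 0.0, -1.0]]
wrist_force: [0.8, -0.1, 0.6]
grip_width: 0.01
grasp_force: 0.0
```

Call:
servo_tool(
  moves="-0.001 0 0 0 0 0 0.01; -0.001 0 0 0 0 0 0.01",
)

```text
time_s: 4.78
ee_pos: [0.4848, -0.2588, 0.0067]
orientation: [[0.399, 0.917, 0.0], [0.917, -0.399, 0.0], [0.0, -0.0, -1.0]]
wrist_force: [0.6, 1.2, -0.1]
grip_width: 0.0098
grasp_force: 0.4
```

Call:
servo_tool(
  moves="-0.001 0 0 0 0 0 0.01; -0.001 0 0 0 0 0 0.01",
)

```text
time_s: 4.95
ee_pos: [0.4845, -0.2594, 0.0067]
orientation: [[0.399, 0.917, 0.0], [0.917, -0.399, 0.001], [0.001, -0.0, -1.0]]
wrist_force: [1.5, 2.8, 0.6]
grip_width: 0.0101
grasp_force: 1.4
```

Call:
servo_tool(
  moves="-0.001 0 0 0 0 0 0.01; -0.001 0 0 0 0 0 0.01; -0.001 0 0 0 0 0 0.01",
)

```text
time_s: 5.2
ee_pos: [0.4843, -0.26, 0.0067]
orientation: [[0.399, 0.917, 0.001], [0.917, -0.399, 0.001], [0.001, -0.0, -1.0]]
wrist_force: [1.5, 5.0, 0.8]
grip_width: 0.0101
grasp_force: 2.6
```

The force rises to about 5 N at the expected spot, so the wedge is snug. I'll back off, rise, and look.

Call:
servo_tool(
  moves="0.005 0 0 0 0 0 0.01; 0.02 0 0 0 0 0 0.01; 0.035 0 0 0 0 0 0.01; 0.05 0 -0.01 0 0 0 0.01; 0.06 0 -0.04 0 0 0 0.01",
)

```text
time_s: 5.62
ee_pos: [0.5044, -0.2032, 0.0423]
orientation: [[0.398, 0.917, -0.009], [0.917, -0.398, 0.003], [-0.0, -0.01, -1.0]]
wrist_force: [-0.6, 0.8, -0.7]
grip_width: 0.01
grasp_force: 0.0
```

Call:
servo_tool(
  moves="0.03 0 -0.025 0 0 0 0; 0.06 0 -0.045 0 0 0 0; 0.09 0 -0.06 0 0 0 0; 0.1 0 -0.06 0 0 0 0; 0.1 0 -0.06 0 0 0 0",
)

```text
time_s: 6.03
ee_pos: [0.5491, -0.1127, 0.1078]
orientation: [[0.396, 0.918, 0.002], [0.918, -0.396, -0.002], [-0.001, 0.003, -1.0]]
wrist_force: [-0.0, -1.1, -0.3]
grip_width: 0.0
grasp_force: 0.0
```

```bash
python3 - <<'E'
from g import *
go(.4587,-.324,.1)
c=camera('top');P=pts(c);im=c['color'];hsv=cv2.cvtColor(im,cv2.COLOR_BGR2HSV);z=P[...,2]
R=np.zeros(z.shape,bool);R[150:305,385:535]=1
r=cv2.minAreaRect(P[R&(z>.03)&(z<.07)][:,:2].astype(np.float32));print(r,np.round(cv2.boxPoints(r),4).tolist())
m=R&(z>.05)&(z<.06);q=P[m];print('pan plane',np.linalg.lstsq(np.c_[q[:,:2]-q[:,:2].mean(0),np.ones(len(q))],q[:,2],rcond=None)[0])
b=R&(hsv[...,0]>22)&(hsv[...,0]<45)&(hsv[...,1]>120);print('bub',P[b].mean(0))
m=(hsv[...,0]<16)&(hsv[...,1]>200)&(hsv[...,2]>110)&(z>-.01)&(z<.03)
m[:,:330]=0;m[:,430:]=0;m[:220]=0;m[300:]=0
_,l,st,_=cv2.connectedComponentsWithStats(m.astype(np.uint8)); m=l==1+np.argmax(st[1:,4])
r=cv2.minAreaRect(P[m][:,:2].astype(np.float32));print('shim',m.sum(),r,np.round(cv2.boxPoints(r),4).tolist())
cv2.imwrite('pics/top3.png',cv2.resize(im[160:320,300:500],None,fx=4,fy=3.75))
E
```

```text
shift [-0.2298  0.0006  0.0079] turn [ 0.03  0.01 -0.01] pos [ 0.5491 -0.1127  0.1078] F [-0.01 -1.08 -0.25] t 6.03 w 0.0
((0.5189821720123291, -0.4167427718639374), (0.20051763951778412, 0.21180450916290283), 75.44416046142578) [[0.3912999927997589, -0.487199991941452], [0.5963000059127808, -0.5404000282287598], [0.6467000246047974, -0.34630000591278076], [0.4417000114917755, -0.2930999994277954]]
pan plane [ 0.00154782 -0.00079152  0.05405283]
bub [ 0.45561931 -0.35662896  0.04570311]
shim 411 ((0.47123634815216064, -0.28549885749816895), (0.035043127834796906, 0.04316430911421776), 76.40348815917969) [[0.44609999656677246, -0.29750001430511475], [0.48809999227523804, -0.3075999915599823], [0.49630001187324524, -0.273499995470047], [0.4544000029563904, -0.26339998841285706]]
```

View pics/top3.png

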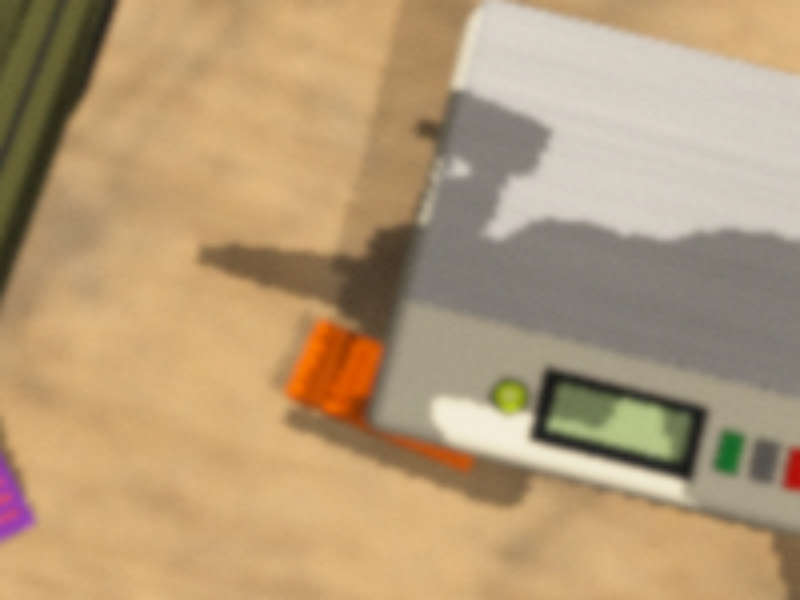

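The picture shows the wedge under the front left corner, with its thick end at crop (306,357) and its front tip corner at (475,468). The scale has not moved (<1 mm) and is level (~0.002 rad). I'll check the lateral fit from these pixels.

```bash
python3 - <<'E'
from g import *
c=camera('top');T=np.array(c['cam_to_world'])
def ray(u,v,z):
    p=cv2.undistortPoints(np.float32([[[300+u/4,160+v/3.75]]]),c['mtx'],np.array(c['D'],float)).ravel()
    d=T[:3,:3]@np.r_[p,1];return (T[:3,3]+d*(z-T[2,3])/d[2])[:2]
A=ray(325,322,.014);B=ray(288,393,.014);C=ray(475,468,.0015)
x=(C-B)/np.linalg.norm(C-B);y=np.array([-x[1],x[0]]);bk=(A+B)/2
f=np.array([.4587,-.324])
print(A,B,C,np.linalg.norm(A-B),np.linalg.norm(C-B),np.degrees(np.arctan2(x[1],x[0])),'foot in shim',(f-bk)@x-.045,(f-bk)@y)
go(.4587,-.324,.075,75.5)
E
```

```text
[ 0.4939923  -0.28184161] [ 0.4599555  -0.26482605] [ 0.42591909 -0.34990377] 0.03805303012487272 0.0916334814581312 -111.8044988101443 foot in shim 0.008829012199565354 0.0018529526213014208
shift [-0.2275  0.0027  0.0307] turn [-0.02  0.01 -1.79] pos [ 0.5469 -0.1142  0.1054] F [-0.58  0.73  0.21] t 6.13 w 0.0
```

Call:
servo_tool(
  moves="-0.04 0 0 0 0 0 0; -0.08 0 0 0 0 0 0; -0.12 0.001 0 0 0 0 0; -0.16 0.001 0 0 0 0 0; -0.195 0.002 0 0 0 0 0",
)

```text
time_s: 6.55
ee_pos: [0.4686, -0.2961, 0.1048]
orientation: [[0.401, 0.916, -0.003], [0.916, -0.401, 0.001], [-0.0, -0.003, -1.0]]
wrist_force: [1.3, -0.3, 0.6]
grip_width: 0.0003
grasp_force: 0.0
```

Call:
servo_tool(
  moves="-0.02 0 0 0 0 0 0; -0.032 0 0.01 0 0 0 0; -0.033 0 0.03 0 0 0 0; -0.033 0 0.04 0 0 0 0; -0.033 0 0.04 0 0 0 0",
)

```text
time_s: 6.97
ee_pos: [0.4556, -0.3219, 0.0618]
orientation: [[0.4, 0.916, -0.007], [0.917, -0.4, 0.006], [0.002, -0.008, -1.0]]
wrist_force: [-0.1, 0.3, 0.3]
grip_width: 0.0001
grasp_force: 0.0
```

```bash
python3 g.py .4587 -.324 .044 66.7
```

```text
shift [-0.0007  0.0038  0.0178] turn [-0.09 -0.03 -0.06] pos [ 0.4556 -0.3219  0.0618] F [-0.15  0.27  0.27] t 6.97 w 0.0
```

Call:
servo_tool(
  moves="0 0.001 0.004 0 0 0 0; 0 0.002 0.008 0 0 0 0; 0 0.002 0.012 0 0 0 0; 0 0.002 0.015 0 0 0 0; 0 0.002 0.016 0 0 0 0",
)

```text
time_s: 7.38
ee_pos: [0.4607, -0.3242, 0.0504]
orientation: [[0.398, 0.917, -0.0], [0.917, -0.398, 0.0], [0.0, -0.0, -1.0]]
wrist_force: [-0.0, 0.0, -0.2]
grip_width: 0.0004
grasp_force: 0.0
```

Call:
servo_tool(
  moves="0 0 0 0 0 0 0; 0 0 0.001 0 0 0 0; 0 0 0.001 0 0 0 0",
)

```text
time_s: 7.63
ee_pos: [0.4607, -0.3246, 0.0498]
orientation: [[0.399, 0.917, 0.0], [0.917, -0.399, -0.0], [-0.0, 0.0, -1.0]]
wrist_force: [0.1, -0.3, 0.7]
grip_width: 0.0006
grasp_force: 0.0
```

Call:
servo_tool(
  moves="0 0 0.001 0 0 0 0; 0 0 0.002 0 0 0 0; 0 0 0.003 0 0 0 0; 0 0 0.004 0 0 0 0; 0 0 0.004 0 0 0 0",
)

```text
time_s: 8.05
ee_pos: [0.4603, -0.3245, 0.0454]
orientation: [[0.399, 0.917, -0.0], [0.917, -0.399, 0.0], [0.0, -0.0, -1.0]]
wrist_force: [-0.3, -0.1, 0.5]
grip_width: 0.0005
grasp_force: 0.0
```

Call:
servo_tool(
  moves="0 0 0.0005 0 0 0 0; 0 0 0.001 0 0 0 0; 0 0 0.0015 0 0 0 0; 0 0 0.0015 0 0 0 0",
)

```text
time_s: 8.38
ee_pos: [0.4606, -0.3246, 0.0443]
orientation: [[0.399, 0.917, 0.0], [0.917, -0.399, -0.0], [0.0, 0.0, -1.0]]
wrist_force: [-0.7, 0.1, 1.8]
grip_width: 0.0004
grasp_force: 0.6
```

Contact. I'll build up to about 10 N.

Call:
servo_tool(
  moves="0 0 0.0005 0 0 0 0; 0 0 0.001 0 0 0 0; 0 0 0.001 0 0 0 0",
)

```text
time_s: 8.63
ee_pos: [0.4606, -0.3247, 0.0442]
orientation: [[0.399, 0.917, -0.0], [0.917, -0.399, 0.0], [0.0, -0.0, -1.0]]
wrist_force: [-2.7, 2.1, 7.2]
grip_width: 0.0006
grasp_force: 3.5
```

Call:
servo_tool(
  moves="0 0 0.0005 0 0 0 0; 0 0 0.001 0 0 0 0; 0 0 0.001 0 0 0 0",
)

```text
time_s: 8.88
ee_pos: [0.4606, -0.3247, 0.0442]
orientation: [[0.399, 0.917, -0.001], [0.917, -0.399, 0.0], [0.0, -0.001, -1.0]]
wrist_force: [-4.1, 4.5, 12.0]
grip_width: 0.0002
grasp_force: 6.0
```

Call:
servo_tool(
  moves="0.0005 -0.001 0 0 0 0 0; 0.0005 -0.0015 0 0 0 0 0; 0.0005 -0.0015 0 0 0 0 0; 0.0005 -0.0015 0 0 0 0 0; 0.0005 -0.0015 0 0 0 0 0",
)

```text
time_s: 9.3
ee_pos: [0.4606, -0.3246, 0.0442]
orientation: [[0.399, 0.917, 0.003], [0.917, -0.399, -0.002], [-0.001, 0.003, -1.0]]
wrist_force: [-1.3, 0.1, 7.1]
grip_width: 0.0008
grasp_force: 3.8
```

```bash
python3 - <<'E'
from g import *
c=camera('top');P=pts(c);im=c['color'];z=P[...,2]
R=np.zeros(z.shape,bool);R[150:305,385:535]=1
m=R&(z>.05)&(z<.058);q=P[m];print(m.sum(),'pan plane',np.linalg.lstsq(np.c_[q[:,:2]-q[:,:2].mean(0),np.ones(len(q))],q[:,2],rcond=None)[0])
s=state();print(s['wrist_force'],s['ee_pos'],s['time_s'])
cv2.imwrite('pics/top4.png',cv2.resize(im[160:320,300:500],None,fx=4,fy=3.75))
E
```

```text
4241 pan plane [-0.00031754 -0.00011034  0.05403605]
[-1.14724281 -0.04259789  7.66524941] [ 0.46055842 -0.32465441  0.0442599 ] 9.35
```

View pics/top4.png

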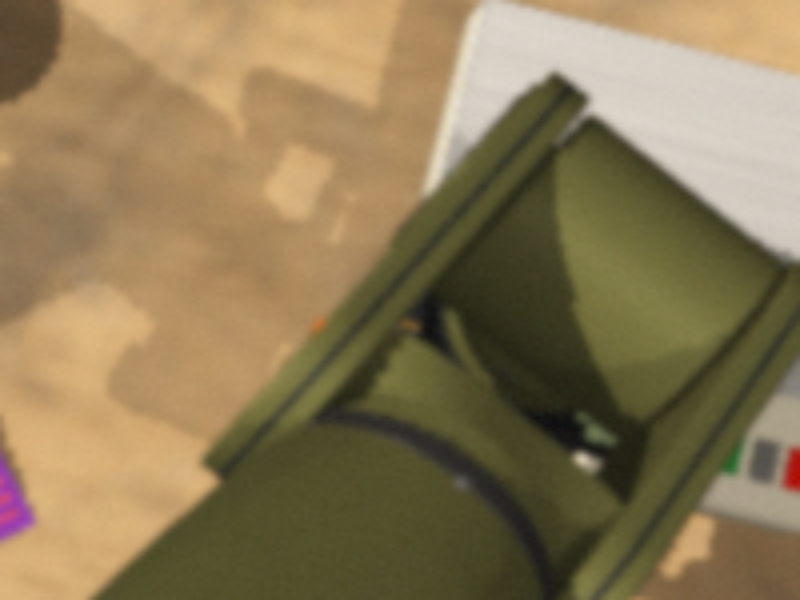

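The scale is level and the corner is hidden under the gripper, with the wedge's back just visible at crop (318,325). The force dropped to 7.5 N, so I'll raise it to about 13 N for margin.

Call:
servo_tool(
  moves="0 0 0.0005 0 0 0 0; 0 0 0.001 0 0 0 0; 0 0 0.0012 0 0 0 0; 0 0 0.0012 0 0 0 0; 0 0 0.0012 0 0 0 0",
)

```text
time_s: 9.77
ee_pos: [0.4606, -0.3246, 0.0441]
orientation: [[0.399, 0.917, 0.002], [0.917, -0.399, -0.002], [-0.001, 0.003, -1.0]]
wrist_force: [-4.6, 2.9, 13.5]
grip_width: 0.0008
grasp_force: 6.9
```

Call:
servo_tool(
  moves="0 0 0 0 0 0 0; 0 0 0 0 0 0 0; 0 0 0 0 0 0 0; 0 0 0 0 0 0 0; 0 0 0 0 0 0 0",
)

```text
time_s: 10.18
ee_pos: [0.4606, -0.3246, 0.0441]
orientation: [[0.399, 0.917, 0.002], [0.917, -0.399, -0.002], [-0.001, 0.003, -1.0]]
wrist_force: [-3.3, 3.3, 13.2]
grip_width: 0.0001
grasp_force: 6.8
```

Steady at 13 N, and nothing moves.

```bash
python3 -c "
from cell import *
print(close_job())"
```

```text
the job is handed in; nothing more can be done
None
```

The orange wedge is snug under the bare foot, and I handed the job in with the fingertips pressing that corner at a steady 13 N, the scale level and still; the interface returned no verdict.

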